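Clamp the tube rack with the sliding stop

ROBOT

A 7-joint arm with a two-finger parallel gripper is mounted at the origin on the work surface. World frame = base frame: x ahead of the robot, y to its left, z up, the work surface at z = 0. Lengths are in mm, angles in rad, forces in N, time in s.
With the tool pointing down it reaches from about 400 to 875 mm from the base axis. Payload 4.4 kg.
Tool frame: the origin (TCP) lies on the centre line of the jaws, within the pads' length; the fingertips stand 11 mm ahead of it and the grasp point (between the pads) lies 8 mm behind it; z points along the fingers, y is the line along which they close (so a half turn about z gives the same grasp; the last joint's range is limited). The gripper opens to 85 mm and grips with 20 to 120 N. Pads are 22 mm wide; open, the fingers measure 114 mm over their backs; the gripper's body (76 mm by 85 mm) begins 54 mm behind the grasp point. The pads swing forward as they close: fully open they stand 13 mm farther back than shut.
Start: joints at [1.122, 0.628, 0.038, 1.517, -0.027, 0.996, -0.02], TCP at [242.815, -602.958, 242.313] pointing down, gripper open.
Joint ranges: [-3.06, 3.06], [-0.37, 2.12], [-1.25, 1.32], [0.18, 2.47], [-1.1, 4.24], [0.23, 1.98], [-2.94, 2.94]. Speed limits (rad/s): [2.57, 2.57, 3.14, 3.14, 3.14, 3.14, 3.14].

INTERFACE

Orientations are given as a rotation vector (axis times angle).
In Python, from workcell import manip, eyes gives the robot as it stands. The module is installed in compiled form; this text tells all that it offers.
- The arm moves only by the tool servo_tool, never from a script. Its argument "moves" is a list that holds one entry, the list of rows, each a list of 4 numbers: the shift along the tool's x, y, z in cm, then the turn about the tool's z in rad. A call has 1 to 10 rows; each row shifts and turns the commanded pose from where the row before left it, along the tool's axes as they then stand; what a row does not reach is not made up. A row lasts 1/10 s, in which the tool goes at most 50 mm and 8.59 degrees, less where a joint would pass 70% of its speed; a pose out of reach is approached as far as the arm can. A call with a gripper value outside its range is refused whole. "claw" is the opening in per cent of the stroke, from 0 (shut) to 100 (fully open), set as the call begins (left out, the last holds). The fingers move at their own pace and stop on an object; "force" is the grip in N (left out, the last holds). Time passes only in rows, so rows that do not move let the fingers close. It gives the time, the measured TCP pose, the force, the opening and the grip force at its end, in the units of the state.
- manip.sense(): the state, without advancing time (a new reading comes with each control period).
- eyes.grab_frame(name): name is "scene" or "top" or "wrist"; returns the picture (480x640x3 uint8, red, green, blue); there is no depth.
- eyes.camera_params(name): a dict with "fx", "fy", "cx", "cy" (pixels), "origin" and "attitude" of the camera in the world; the wrist camera has in their place "tool_from_camera" (4x4, takes a point from camera to tool coordinates, whose origin is the TCP and whose axes are the flange's). Camera axes: x right, y up, looking along -z (the intrinsics and any distortion apply to the point x, -y, -z); pixel columns grow to the right and rows downward; lengths in mm; the calibration is good to about 2 mm. A picture is of the moment at which its call begins: read the wrist's pose just before it. camera_params takes no time and is no camera call.
- manip.close_job(): hands the job in; it is judged then, once.
The state is a dict: "clock": time; "q": joint angles; "qvel": joint speeds; "tau": joint torques, N m; "tool_pos": TCP position; "tool_rot": TCP orientation; "contact_force": force on the tool from outside, world axes, zero at the start; "ft_torque": the same for the moment, N m; "opening": finger opening in mm; "grasp_force": force on a finger pad.
Only numpy, scipy, OpenCV 4.12 (cv2) and the standard library are available. Lean on these libraries where they do the work, as an engineer would, in place of code of your own. Each camera call takes 0.05 s, during which the arm holds its last target. There are 200 camera calls.

TASK

Clamp the tube rack in the aluminium bay: squeeze the steel release lever against the stop's fixed grip, keep it squeezed while you slide the stop along until its spring pad has pushed the rack fully home against the end fence, and lock the stop in a notch there with the pad clearly pressed in but not bottomed out. Let go so that the lever springs right back and its pawl is down in a notch, not resting on a tooth; feel for the notch gently, never force the pawl against a tooth or crush the rack, and leave the other things on the bench where they stand.

Things in the scene. Friction and masses are not known exactly. Their poses are not given: they have to be found in the camera images.
- bay: Fixed aluminium bay on the bench, 150 x 400 mm. Origin under the lane's middle at bench level, z up. Local y runs along the lane from the parked stop towards the steel end fence, x across. Floor plate 10 mm thick; curbs 40 mm high over the bench, inner faces at x = +-37.5 mm; fence 65 mm high over the bench, inner face at y = +180 mm.
- strip_end (a point): On the bay, where the steel notched strip ends (+y), outside the +x curb. Teeth face +x, 21 to 39 mm over the bench. From its -y end: a 44 mm parking slot, then square notches every 16 mm, 7 mm wide, flat tooth tops 9 mm, to beyond where the stop clamps the rack. The strip itself sits up to 6 mm either way along y, not measured: where a notch lies must be felt or seen.
- stop (a joint): Travel of the black sliding stop along the bay's +y, m, 0 to 0.135; starts in the parking slot at 0 to 0.024. At 0.107 the free pad just touches a rack that is home. Stiff (7 N); stays where left, also against the pad. Pushed with the lever free it slides while the pawl rides on a tooth (10 to 15 N, pad included) and stops dead when the pawl drops into a notch (1 mm play each way).
- squeeze (a point): On the stop, midway between its two upright grip faces, 118 mm over the bench; axes as the bay's. -x side: black fixed grip plate, outer face 28 mm from here, with two cheeks sticking out 18 mm to -x, 42 mm free between them (y +-21 mm), 88 to 140 mm over the bench; a finger goes between and can push the stop by a cheek. +x side: the lever plate. Nothing else is near the grip.
- lever: Steel release lever. Upright plate 32 mm wide in y, top 140 mm over the bench, outer face 28 mm to +x of point squeeze at rest: 56 mm over both grips, about 46 squeezed. Origin on its hinge along y, 65 mm over the bench. Leans 0 rad sprung out (pawl in a notch), about 0.13 pawl on a tooth top, 0.2 fully squeezed to -x. 4 N to start, 8 N to hold. Pawl 5 mm wide at its foot, at the y of squeeze.
- pad: Black rubber spring pad on the front of the stop, 50 mm wide, 30 high. Origin at the middle of its front face, 32 mm over the bench, free 70 mm to +y of point squeeze; it is pressed in towards -y by up to 24 mm (bottomed). Spring 3 N to start plus 0.15 N per mm. Clearly pressed in, not bottomed: 2 to 21 mm, that is 68 to 49 mm from squeeze along y.
- rack: Loose white plastic tube rack with capped tubes, 70 (x) x 130 (y) x 60 mm, tubes to 86 mm over its underside, 0.19 to 0.3 kg. Origin at the centre of its underside, axes as the bay's. Stands on the bay floor between the curbs, 8 to 30 mm short of the fence; it slides with 1 to 2.5 N. Fully home, its origin is at bay y = +115 mm.
- amber_bottle: Bystander: amber glass bottle, 60 mm diameter, 130 mm high, origin under its centre, on the bench beyond the bay.
- beaker: Bystander: empty glass beaker, 68 mm diameter, 85 mm high, origin under its centre, on the bench beyond the bay.
- vial: Bystander: small capped glass vial, 28 mm diameter, 50 mm high, origin under its centre, on the bench on the robot's side of the bay.
Things that resemble listed ones, but are neither listed nor needed, are in the scene too. Leave any green look-alike of the rack alone.

How it is judged:
By the outcome, as a careful person would: the job done as asked, in the order asked, and still so for the second after the job is handed in, with the robot touching nothing.
It also fails if it takes over 54 s, if anything falls off the work surface, if the arm or the gripper's body presses on something with over 40 N, if the wrist force passes 120 N, or if a joint passes its speed limit or range.

## Working session

There is one attempt and no reset: what is moved stays moved. The work goes in short steps, Python scripts to look and compute and a tool call to move; the robot and the scene stay as the last step left them, time stands still between calls to the robot, and variables do not carry over. Pictures are saved under pics/ and viewed, at most 10 in all, crops included, and the job is handed in when it is done.

Besides the shell and the picture viewer there is one more tool, called after ">>>" in YAML: its name, and indented under it one key for each argument. servo_tool: Moves the arm, as the interface text tells. Its arguments: {"type":"object","properties":{"moves":{"type":"array"},"claw":{"type":"number"},"force":{"type":"number"}},"required":["moves"]}

```bash
mkdir -p pics; python3 - <<'E'
from workcell import manip, eyes
import cv2
for n in ("scene","top"):
    im=eyes.grab_frame(n); cv2.imwrite(f"pics/{n}0.png",im[:,:,::-1]); print(n,eyes.camera_params(n))
print(eyes.camera_params("wrist")); print(manip.sense())
E
```

```text
scene {'fx': 510.4795044864945, 'fy': 510.4795044864945, 'cx': 318.0176999185576, 'cy': 241.0223456999103, 'origin': array([926.94718494, 673.46410902, 569.95494629]), 'attitude': array([0.34565192, 1.24163182, 2.2826198 ])}
top {'fx': 613.8102127215822, 'fy': 613.8102127215822, 'cx': 311.5084021670692, 'cy': 243.95573209499648, 'origin': array([ 377.42293937,   63.3692141 , 1177.38834534]), 'attitude': array([ 0.1066454 , -0.11123207, -1.58776824])}
{'fx': 428.2482243198906, 'fy': 428.2482243198906, 'cx': 314.19420457978947, 'cy': 238.76989688085126, 'tool_from_camera': array([[ 1.38113722e-04,  9.64655387e-01,  2.63514641e-01,
         6.70537878e+01],
       [ 9.99999918e-01, -3.32464424e-05, -4.02415407e-04,
        -1.03497705e+00],
       [-3.79431265e-04,  2.63514675e-01, -9.64655313e-01,
        -1.30905290e+02],
       [ 0.00000000e+00,  0.00000000e+00,  0.00000000e+00,
         1.00000000e+00]])}
{'clock': 0.1, 'q': array([ 1.1221797 ,  0.62925176,  0.03847128,  1.51825786, -0.02698654,
        0.99632316, -0.0199917 ]), 'qvel': array([-1.54168640e-03, -3.21043472e-03, -1.15347730e-03, -3.42091192e-03,
        1.38041156e-03,  4.54604705e-05, -1.59801703e-03]), 'tau': array([ 4.30049040e-03, -5.64526105e+01,  1.23092070e+00, -1.93971276e+01,
        1.12853866e-02,  5.46235489e-03,  4.72638317e-05]), 'tool_pos': array([ 242.60542384, -602.44220935,  241.48599141]), 'tool_rot': array([-3.08256990e+00, -5.97333399e-01,  5.81971501e-04]), 'contact_force': array([-0.00372288,  0.20199741,  0.03813901]), 'ft_torque': array([-0.04016984,  0.01191531,  0.06753446]), 'grasp_force': 0.0, 'opening': 85.55723207130522}
```

View pics/scene0.png

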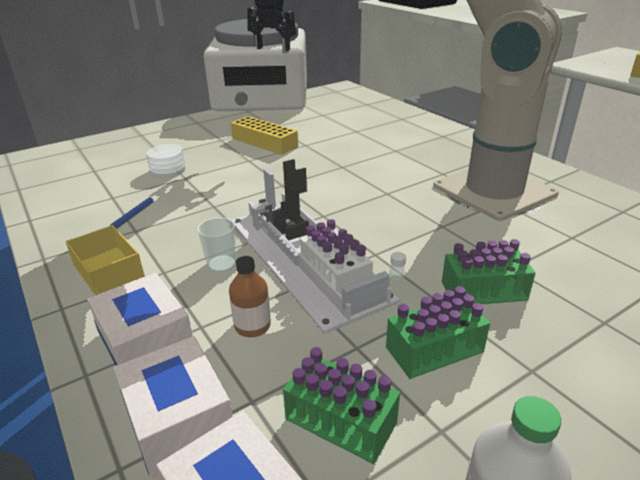

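View pics/top0.png

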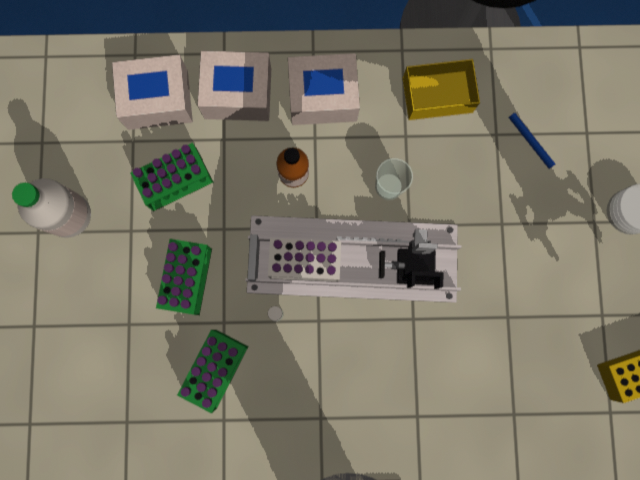

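White rack at (305,258) top is the only non-green rack; green look-alikes at (172,177), (184,277), (212,370). The stop is at about (418,263), with its lever above it at (424,240) and the bay around it. The amber bottle is at (292,167), the beaker at (393,179) and the vial at (276,313). Next is a close crop.

```bash
cat > h.py <<'E'
import numpy as np, cv2
from scipy.spatial.transform import Rotation as R
from workcell import manip, eyes
def cam(n,s=None):
    p=eyes.camera_params(n)
    if n=="wrist":
        T=p["tool_from_camera"]; Rt=R.from_rotvec(s["tool_rot"]).as_matrix()
        return p,Rt@T[:3,:3],Rt@T[:3,3]+s["tool_pos"]
    return p,R.from_rotvec(p["attitude"]).as_matrix(),np.array(p["origin"])
def unproj(c,u,v,z):
    p,A,o=c; d=A@np.array([(u-p["cx"])/p["fx"],-(v-p["cy"])/p["fy"],-1]); return o+d*(z-o[2])/d[2]
def proj(c,P):
    p,A,o=c; q=A.T@(np.asarray(P,float)-o); return np.array([p["cx"]-p["fx"]*q[0]/q[2],p["cy"]+p["fy"]*q[1]/q[2]])
E
python3 - <<'E'
from h import *
im=cv2.imread("pics/top0.png")[205:311,236:476]
cv2.imwrite("pics/crop.png",cv2.resize(im,None,fx=3.3,fy=3.3,interpolation=cv2.INTER_CUBIC))
c=cam("top")
for u,v in [(250,217),(460,222),(457,301),(247,296)]: print(unproj(c,u,v,10).round(1))
E
```

```text
[594.8 176.1  10. ]
[ 577.1 -229.1   10. ]
[ 425.3 -215.3   10. ]
[442.6 182.7  10. ]
```

View pics/crop.png

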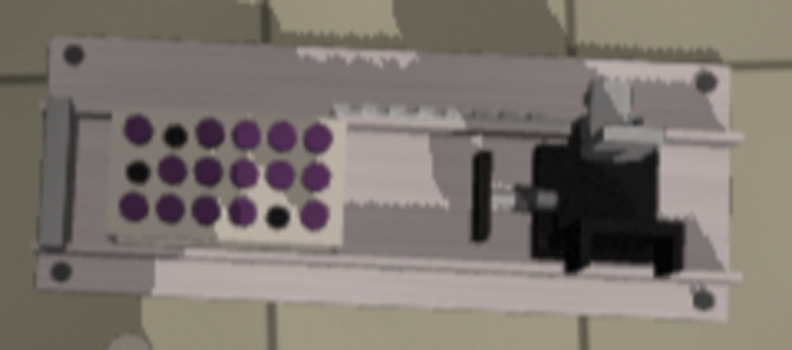

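The crop shows the white rack (112–345, 110–245), the pad (482,197), the steel lever (632,138), the black grip with its two cheeks (573,250) and (670,250), and the notched strip's teeth (340–460, 110).

```bash
cat >> h.py <<'E'
def crp(x,y): return 236+(x+.5)/3.3-.5, 205+(y+.5)/3.3-.5
E
python3 - <<'E'
from h import *
c=cam("top")
W=np.array([unproj(c,*crp(x,y),10)[:2] for x,y in [(50,38),(731,65),(728,320),(37,290)]])
B=np.array([[75,200],[75,-200],[-75,-200],[-75,200]])
print(W.round(1))
Wc=W-W.mean(0); H=B.T@Wc; a=np.arctan2(H[0,1]-H[1,0],H[0,0]+H[1,1]); print("yaw",a,"ctr",W.mean(0))
M=np.array([[np.cos(a),-np.sin(a)],[np.sin(a),np.cos(a)]]); o=W.mean(0)
print("resid",(W-(B@M.T+o)).round(1))
bt=lambda x,y,z:((unproj(c,*crp(x,y),z)[:2]-o)@M).round(1)
print("bolts",[bt(x,y,12) for x,y in [(74,55),(705,82),(703,299),(61,271)]])
print("fence top",bt(72,97,65),bt(66,247,65),"inner",bt(74,97,65))
print("rack top corners z70",[bt(x,y,70) for x,y in [(112,110),(347,113),(343,247),(108,240)]])
print("pad face top z47",bt(473,152,47),bt(473,240,47))
print("lever top z140",[bt(x,y,140) for x,y in [(603,128),(660,128),(660,150),(603,150)]])
print("cheek ends z140",[bt(x,y,140) for x,y in [(580,232),(655,232),(565,272),(683,272),(684,222)]])
E
```

```text
[[ 596.4  174.5]
 [ 572.6 -223.4]
 [ 424.2 -213.9]
 [ 449.2  182.9]]
yaw -0.06133445301873551 ctr [510.60409598 -19.95645608]
resid [[-1.3 -0.5]
 [-0.6  0.8]
 [ 0.7  1.1]
 [ 1.2 -1.3]]
bolts [array([ 63.9, 184.6]), array([  63.3, -183.7]), array([ -63.1, -183.9]), array([-62.3, 185.3])]
fence top [ 31.  179.5] [-52.5 178.3] inner [ 31.1 178.4]
rack top corners z70 [array([ 23.9, 156.5]), array([27.7, 26.7]), array([-46.6,  26.3]), array([-48.1, 155.1])]
pad face top z47 [ 11.9 -45.9] [-37.7 -47.2]
lever top z140 [array([  14.9, -102.8]), array([  16.1, -132.3]), array([   4.6, -132.5]), array([   3.4, -103. ])]
cheek ends z140 [array([-39.6, -92. ]), array([ -38. , -130.5]), array([-60.4, -84.7]), array([ -57.9, -145.1]), array([ -32.2, -145.3])]
```

>>> servo_tool:
  moves:
    - [[4.0,-3.4,0,0],[4.0,-3.4,0,0],[4.0,-3.4,0,0],[4.0,-3.4,0,0],[3.5,-3.0,0,0],[3.5,-3.0,0,0],[3.5,-3.0,0,0],[3.5,-3.0,0,0],[3.5,-3.0,0,0],[3.5,-3.0,0,0]]
  claw: 100
  force: 20

```text
clock: 1.1
tool_pos: [463.8, -178.7, 242.2]
tool_rot: [-3.084, -0.597, 0.0]
contact_force: [1.1, 0.5, 1.2]
opening: 85.1
grasp_force: 0.0
```

>>> servo_tool:
  moves:
    - [[1.6,-1.3,0,-0.141],[0,0,0,-0.141],[0,0,0,-0.141],[0,0,0,-0.141],[0,0,0,-0.141],[0,0,0,-0.141],[0,0,0,-0.141],[0,0,0,-0.141],[0,0,0,0],[0,0,0,0]]

```text
clock: 2.1
tool_pos: [473.1, -162.5, 242.1]
tool_rot: [-2.291, -2.149, 0.0]
contact_force: [-0.4, 0.6, 0.1]
opening: 85.2
grasp_force: 0.0
```

```bash
python3 - <<'E'
from h import *
s=manip.sense(); im=eyes.grab_frame("wrist"); cv2.imwrite("pics/w1.png",im[:,:,::-1])
np.save("s1.npy",s,allow_pickle=True)
print(s["clock"],s["tool_pos"],s["tool_rot"],s["q"].round(2),s["contact_force"])
Rt=R.from_rotvec(s["tool_rot"]).as_matrix(); print(Rt.round(3))
E
```

```text
2.1 [ 473.14852859 -162.54827334  242.12373702] [-2.29066192e+00 -2.14928877e+00  1.18998084e-04] [ 0.49  0.43 -0.3   1.92  0.17  0.82  0.03] [-0.37414534  0.60192207  0.1242322 ]
[[ 0.064  0.998 -0.   ]
 [ 0.998 -0.064  0.   ]
 [ 0.    -0.    -1.   ]]
```

View pics/w1.png

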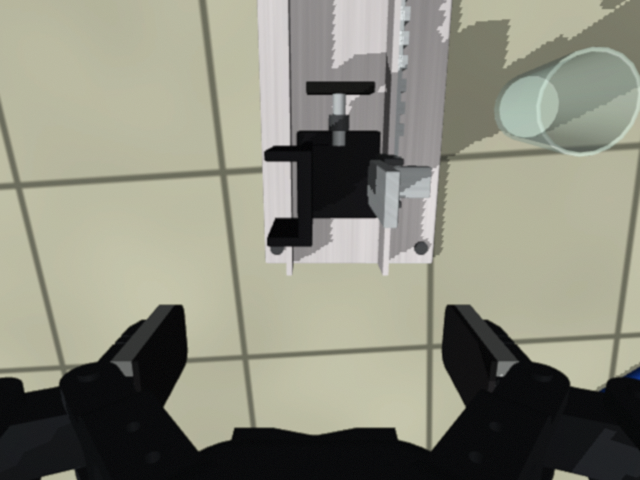

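The wrist view shows the cheeks at (287,152) and (288,232), the lever plate at (383,193), the pad at (340,87) and the strip's notches along (404,10–75). I'll overlay the predicted model on it.

```bash
cat >> h.py <<'E'
A=-0.0613; M=np.array([[np.cos(A),-np.sin(A)],[np.sin(A),np.cos(A)]]); PC=np.array([510.6,-20.0])
O=PC+M@np.array([-11.5,-1.0])       # bay origin (lane)
def b2w(x,y,z): return np.r_[O+M@np.array([x,y]),z]
def w2b(P): return np.asarray(P[:2]-O)@M
E
python3 - <<'E'
from h import *
s=np.load("s1.npy",allow_pickle=True).item(); c=cam("wrist",s)
im=cv2.imread("pics/w1.png"); a=im[0:270,250:450]; a=cv2.resize(a,None,fx=2,fy=2,interpolation=cv2.INTER_CUBIC)
b=a.copy()
def pt(x,y,z,col): 
    u=(proj(c,b2w(x,y,z))-[250,0])*2+.5; cv2.circle(b,tuple(int(k) for k in u.round()),2,col,-1)
sy=-115.5
for y in(-21,21):
    for x in(-28,-46): pt(x,sy+y,140,(0,0,255))
for y in(-16,16): pt(28,sy+y,140,(0,255,0))
for x in(-25,25): pt(x,sy+70,47,(255,0,0))
for x in(-37.5,37.5):
    for y in(-150,-100,-50): pt(x,y,40,(255,0,255))
for x in(-63.5,63.5): pt(x+11.5,-183.7,12,(0,255,255))
cv2.imwrite("pics/w1c.png",np.hstack([a,b]))
E
```

```text
(no output)
```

View pics/w1c.png

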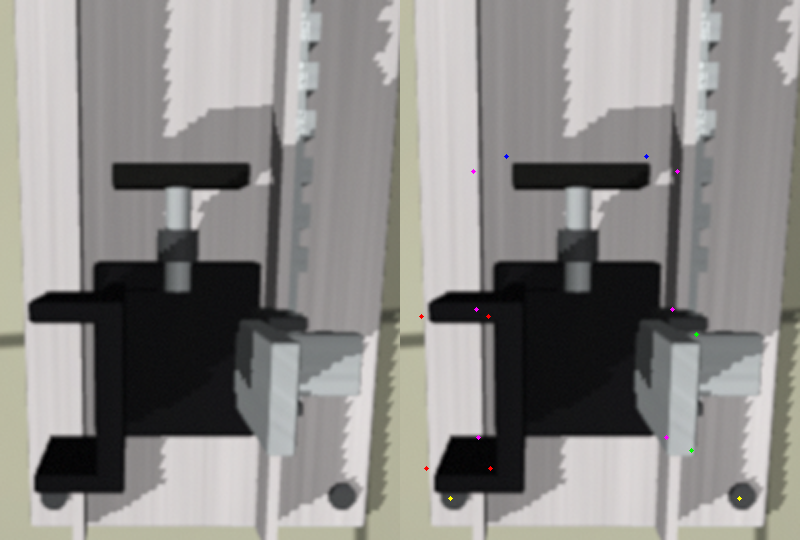

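```bash
sed -i 's/-11.5,-1.0/-10.0,-1.0/' h.py; python3 - <<'E'
from h import *
s=np.load("s1.npy",allow_pickle=True).item()
for n,f,y0,y1 in (("wrist","w1",-95,30),("top","top0",-70,60)):
    c=cam(n,s); g=cv2.cvtColor(cv2.imread(f"pics/{f}.png"),cv2.COLOR_BGR2GRAY).astype(np.float32)
    ys=np.arange(y0,y1,.5); best=[]
    for x in np.arange(40,62,1.5):
        uv=np.array([proj(c,b2w(x,y,39)) for y in ys],np.float32)
        ok=(uv[:,1]>1)&(uv[:,0]>0)
        p=cv2.remap(g,uv[None,:,0],uv[None,:,1],cv2.INTER_LINEAR)[0][ok]; y=ys[ok]
        p=p-np.poly1d(np.polyfit(y,p,4))(y)
        # square-wave fit pitch 16 : notch = dark
        z=np.sum(p*np.exp(-2j*np.pi*y/16))*2/len(y)
        best.append((round(abs(z),1),x,round((np.angle(-z)*-16/(2*np.pi))%16,2),y[-1]))
    print(n); [print(b) for b in best]
E
```

```text
wrist
(np.float64(2.9), np.float64(40.0), np.float64(3.25), np.float64(5.5))
(np.float64(3.1), np.float64(41.5), np.float64(3.68), np.float64(5.5))
(np.float64(9.4), np.float64(43.0), np.float64(5.53), np.float64(5.5))
(np.float64(10.5), np.float64(44.5), np.float64(6.12), np.float64(5.5))
(np.float64(15.7), np.float64(46.0), np.float64(7.27), np.float64(5.5))
(np.float64(9.3), np.float64(47.5), np.float64(7.88), np.float64(5.5))
(np.float64(4.6), np.float64(49.0), np.float64(7.33), np.float64(5.5))
(np.float64(0.3), np.float64(50.5), np.float64(7.6), np.float64(5.5))
(np.float64(0.0), np.float64(52.0), np.float64(15.19), np.float64(5.5))
(np.float64(0.1), np.float64(53.5), np.float64(6.13), np.float64(5.5))
(np.float64(0.0), np.float64(55.0), np.float64(0.89), np.float64(5.5))
(np.float64(0.1), np.float64(56.5), np.float64(3.11), np.float64(5.5))
(np.float64(0.1), np.float64(58.0), np.float64(3.93), np.float64(5.5))
(np.float64(0.1), np.float64(59.5), np.float64(9.93), np.float64(5.5))
(np.float64(0.2), np.float64(61.0), np.float64(6.07), np.float64(5.5))
top
(np.float64(4.3), np.fl
[... 356 characters left out ...]
np.float64(47.5), np.float64(5.5), np.float64(59.5))
(np.float64(2.1), np.float64(49.0), np.float64(5.86), np.float64(59.5))
(np.float64(0.4), np.float64(50.5), np.float64(6.76), np.float64(59.5))
(np.float64(0.1), np.float64(52.0), np.float64(7.44), np.float64(59.5))
(np.float64(0.1), np.float64(53.5), np.float64(9.73), np.float64(59.5))
(np.float64(0.1), np.float64(55.0), np.float64(7.0), np.float64(59.5))
(np.float64(0.1), np.float64(56.5), np.float64(6.9), np.float64(59.5))
(np.float64(0.1), np.float64(58.0), np.float64(8.78), np.float64(59.5))
(np.float64(0.2), np.float64(59.5), np.float64(10.92), np.float64(59.5))
(np.float64(0.1), np.float64(61.0), np.float64(11.79), np.float64(59.5))
```

>>> servo_tool:
  moves:
    - [[1.7,0.7,0,0],[1.6,0.65,0,0],[0,0,3,0],[0,0,4,0],[0,0,4,0],[0,0,2.4,0],[0,0,0,0],[0,0,0,0]]

```text
clock: 2.95
tool_pos: [489.1, -130.2, 108.6]
tool_rot: [-2.288, -2.153, 0.0]
contact_force: [0.5, 0.5, 0.2]
opening: 85.5
grasp_force: 0.0
```

```bash
python3 - <<'E'
from h import *
s=manip.sense(); im=eyes.grab_frame("wrist"); cv2.imwrite("pics/w2.png",im[:,:,::-1])
np.save("s2.npy",s,allow_pickle=True)
print(s["clock"],s["tool_pos"],w2b(s["tool_pos"]),s["contact_force"].round(1))
E
```

```text
2.95 [ 489.06026062 -130.1650582   108.59063957] [  -4.75039271 -110.27769919] [0.5 0.5 0.2]
```

View pics/w2.png

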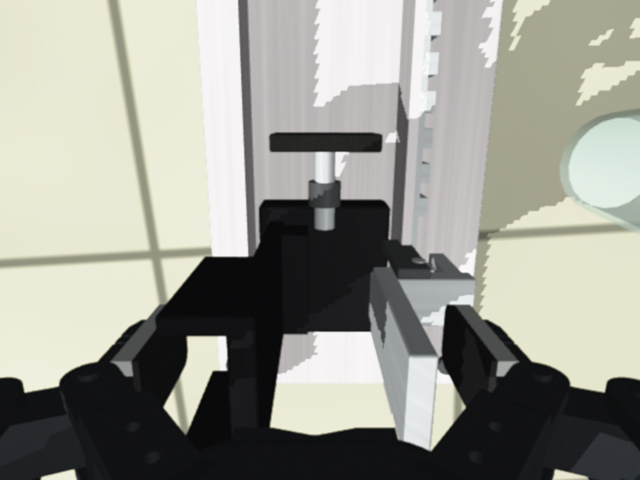

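The open fingers straddle the grip: the left pad (155,345) is just behind the cheek's edge (190,330), and the right pad (470,350) is outside the lever (420,370). Closing gently.

>>> servo_tool:
  moves:
    - [[0,0,0,0],[0,0,0,0],[0,0,0,0],[0,0,0,0],[0,0,0,0],[0,0,0,0]]
  claw: 45
  force: 25

```text
clock: 3.6
tool_pos: [489.5, -130.6, 110.1]
tool_rot: [2.286, 2.151, 0.002]
contact_force: [-1.8, 0.4, 10.1]
opening: 47.5
grasp_force: 26.6
```

>>> servo_tool:
  moves:
    - [[0.3,0,-0.1,0],[0.3,0,0,0],[0.3,0,0,0],[0.3,0,0,0],[0.3,0,0,0],[0.3,0,0,0],[0,0,0,0]]

```text
clock: 4.3
tool_pos: [490.5, -114.6, 110.1]
tool_rot: [2.286, 2.15, -0.001]
contact_force: [-0.3, -6.5, 1.4]
opening: 47.0
grasp_force: 27.6
```

>>> servo_tool:
  moves:
    - [[0.5,0,0,0],[0.5,0,0,0],[0.5,0,0,0],[0.5,0,0,0],[0.5,0,0,0],[0.5,0,0,0],[0.5,0,0,0],[0.5,0,0,0],[0.5,0,0,0],[0,0,0,0]]

```text
clock: 5.3
tool_pos: [493.4, -69.1, 110.1]
tool_rot: [2.286, 2.15, -0.0]
contact_force: [1.0, -4.8, 0.9]
opening: 46.5
grasp_force: 27.4
```

```bash
python3 - <<'E'
from h import *
s=manip.sense(); im=eyes.grab_frame("wrist"); cv2.imwrite("pics/w3.png",im[:,:,::-1])
t=eyes.grab_frame("top"); cv2.imwrite("pics/top3.png",t[:,:,::-1])
np.save("s3.npy",s,allow_pickle=True)
print(s["clock"],s["tool_pos"],w2b(s["tool_pos"]),s["contact_force"].round(1))
a=cv2.resize(t[205:311,236:476,::-1],None,fx=2.6,fy=2.6,interpolation=cv2.INTER_CUBIC)
b=cv2.resize(im[0:300,150:550,::-1],None,fx=1.0,fy=1.0)
o=np.zeros((276+300,624,3),np.uint8); o[:a.shape[0],:a.shape[1]]=a; o[276:,:400]=b
cv2.imwrite("pics/v3.png",o)
E
```

```text
5.3 [493.37043113 -69.14784551 110.08240694] [ -4.18633087 -49.11104447] [ 1.  -4.8  0.9]
```

View pics/v3.png

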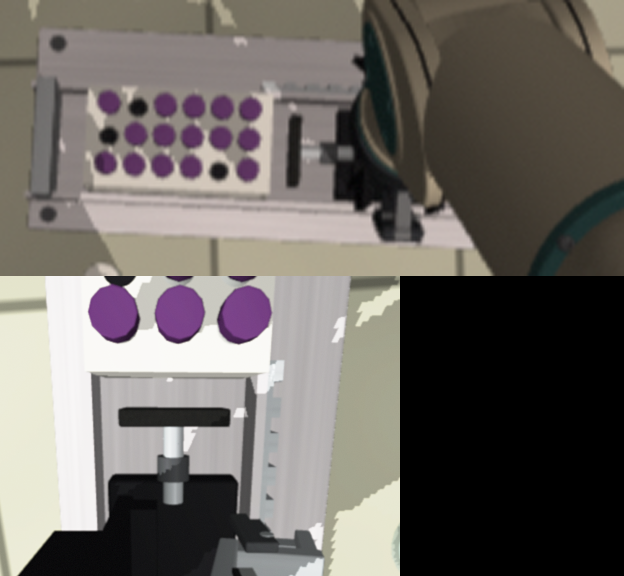

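The stop follows. The pad is at (173,410) in the lower crop and the rack's rear edge is at (180,375), a short gap ahead. Measuring the pad, rack and notch phase in this wrist frame.

```bash
python3 - <<'E'
from h import *
s=np.load("s3.npy",allow_pickle=True).item(); c=cam("wrist",s)
print("pad",w2b(unproj(c,323,132,47)),"rack rear top z70",w2b(unproj(c,330,98,70)), "pad x",w2b(unproj(c,268,132,47)),w2b(unproj(c,380,132,47)))
f=cam("top"); print("top: pad",[w2b(unproj(f,236+290/2.6,205+y/2.6,47)) for y in (115,186)],"rack",w2b(unproj(f,236+272/2.6,205+140/2.6,70)))
g=cv2.imread("pics/w3.png"); ys=np.arange(-50,40,.25)
rows=[]
for x in np.arange(36,54,.25):
    uv=np.array([proj(c,b2w(x,y,39)) for y in ys],np.float32)
    rows.append(cv2.remap(g,uv[None,:,0],uv[None,:,1],cv2.INTER_CUBIC)[0])
o=np.array(rows)  # x down, y right
o=cv2.resize(o,None,fx=2,fy=3)
for y in range(-50,40,10): cv2.putText(o,str(y),((y+50)*8,10),0,.35,(0,0,255)); cv2.line(o,((y+50)*8,12),((y+50)*8,40),(0,0,255))
cv2.imwrite("pics/strip.png",o)
E
```

```text
pad [-0.25755588 14.12957687] rack rear top z70 [ 1.79979747 27.23261683] pad x [-24.41523995  14.12384356] [24.79720212 14.13552308]
top: pad [array([22.22613626, 13.56472572]), array([-28.57994372,  11.86968788])] rack [ 1.05012969 26.80851271]
```

View pics/strip.png

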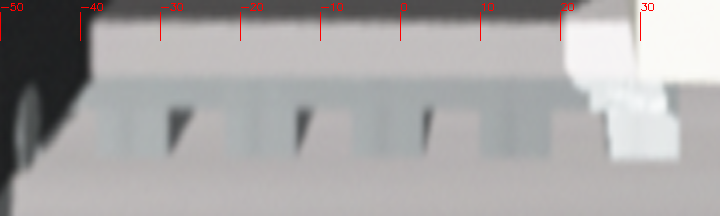

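>>> servo_tool:
  moves:
    - [[0.3,0,0,0],[0.3,0,0,0],[0.3,0,0,0],[0.3,0,0,0],[0.3,0,0,0],[0.3,0,0,0],[0.3,0,0,0],[0.3,0,0,0],[0.3,0,0,0],[0.3,0,0,0]]

```text
clock: 6.4
tool_pos: [495.1, -40.9, 110.1]
tool_rot: [2.286, 2.149, -0.002]
contact_force: [0.7, -9.6, 2.3]
opening: 46.8
grasp_force: 27.3
```

>>> servo_tool:
  moves:
    - [[0.3,0,0,0],[0.2,0,0,0],[0.2,0,0,0],[0.2,0,0,0],[0.1,0,0,0],[0.1,0,0,0],[0.1,0,0,0],[0,0,0,0],[0,0,0,0]]

```text
clock: 7.3
tool_pos: [495.9, -29.1, 110.1]
tool_rot: [2.286, 2.148, -0.002]
contact_force: [0.2, -9.8, 2.2]
opening: 46.7
grasp_force: 27.3
```

```bash
python3 - <<'E'
from h import *
s=manip.sense(); im=eyes.grab_frame("wrist"); cv2.imwrite("pics/w4.png",im[:,:,::-1])
np.save("s4.npy",s,allow_pickle=True)
print(s["clock"],s["tool_pos"],w2b(s["tool_pos"]),s["contact_force"].round(1))
c=cam("wrist",s)
# edge tracking: body front edge & pad
i0=cv2.imread("pics/w3.png"); i1=im[:,:,::-1]
r=cv2.matchTemplate(i1[100:340,200:500].copy(),i0[185:230,300:340].copy(),cv2.TM_CCOEFF_NORMED); print(cv2.minMaxLoc(r))
print("template orig at",(100,85))
r=cv2.matchTemplate(i1[100:340,200:500].copy(),i0[235:290,375:450].copy(),cv2.TM_CCOEFF_NORMED); print(cv2.minMaxLoc(r),"orig",(175,135))
cv2.imwrite("pics/v4.png",i1)
E
```

```text
7.3 [495.93540848 -29.1250837  110.10021855] [-4.07803028 -9.00632103] [ 0.2 -9.8  2.2]
(-0.66329425573349, 0.9632233381271362, (173, 43), (100, 85))
template orig at (100, 85)
(-0.6624419689178467, 0.9906848669052124, (11, 113), (175, 135)) orig (175, 135)
```

View pics/v4.png

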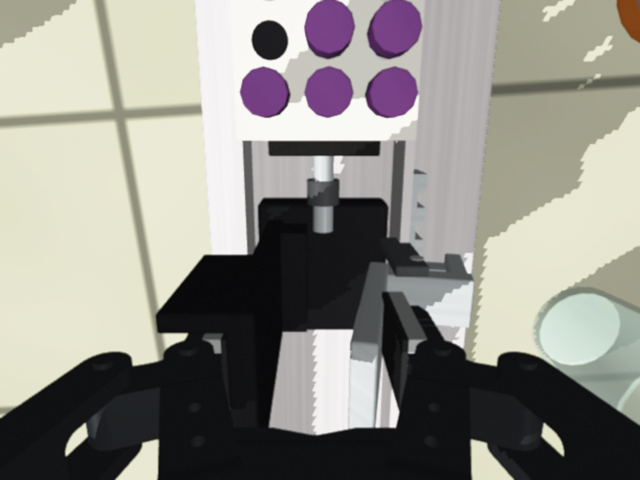

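The stop is carried without slipping: body edge still at row 200, pad at the rack at (325,148), rack rear edge at row 140. I'll go slightly further, still over the tooth before the notch at −9.5, and check that the rack is home.

>>> servo_tool:
  moves:
    - [[0.1,0,0,0],[0.1,0,0,0],[0,0,0,0],[0,0,0,0]]

```text
clock: 7.75
tool_pos: [496.0, -27.3, 110.1]
tool_rot: [2.286, 2.148, -0.002]
contact_force: [0.6, -9.8, 2.5]
opening: 46.8
grasp_force: 27.3
```

```bash
python3 - <<'E'
from h import *
s=manip.sense(); im=eyes.grab_frame("wrist")[:,:,::-1]; t=eyes.grab_frame("top"); cv2.imwrite("pics/top5.png",t[:,:,::-1]); cv2.imwrite("pics/w5.png",im)
print(s["clock"],w2b(s["tool_pos"]),s["contact_force"].round(1))
c=cam("wrist",s)
col=cv2.cvtColor(im,cv2.COLOR_BGR2GRAY)[:,295:305].mean(1).astype(int); r=int(np.argmin(np.diff(col[120:175])))+120
print("rack rear row",r,w2b(unproj(c,300,r+.5,70)))
f=cam("top"); g=cv2.cvtColor(t,cv2.COLOR_RGB2GRAY)
print("predicted home rack front px",proj(f,b2w(0,180,70)),"fence inner top",proj(f,b2w(0,180,65)))
print(g[255:262,244:276].mean(0).astype(int)); 
E
```

```text
7.75 [-4.10800634 -7.14832625] [ 0.6 -9.8  2.5]
rack rear row 145 [-9.58667295 51.49462601]
predicted home rack front px [256.31043886 255.93243286] fence inner top [256.55031227 256.25748167]
[112 113 113 110  94 105 110 111 112 112 112 114 135 137 138 138 135 101
  64  52  56  58  56  65 105 134 124  99  85  78  78  76]
```

>>> servo_tool:
  moves:
    - [[0,0,0,0],[0,0,0,0],[0,0.1,0,0],[0,0.1,0,0],[0,0.1,0,0],[0,0,0,0]]
  claw: 78

```text
clock: 8.45
tool_pos: [496.3, -25.1, 109.4]
tool_rot: [-2.287, -2.152, 0.006]
contact_force: [-1.8, -5.3, 2.3]
opening: 66.4
grasp_force: 2.5
```

```bash
python3 - <<'E'
from h import *
s=manip.sense(); im=eyes.grab_frame("wrist")[:,:,::-1]; cv2.imwrite("pics/w6.png",im)
print(s["clock"],w2b(s["tool_pos"]),s["contact_force"].round(1),s["opening"])
E
```

```text
8.45 [-3.92837336 -4.92417873] [-1.8 -5.3  2.3] 66.38086627784612
```

View pics/w6.png

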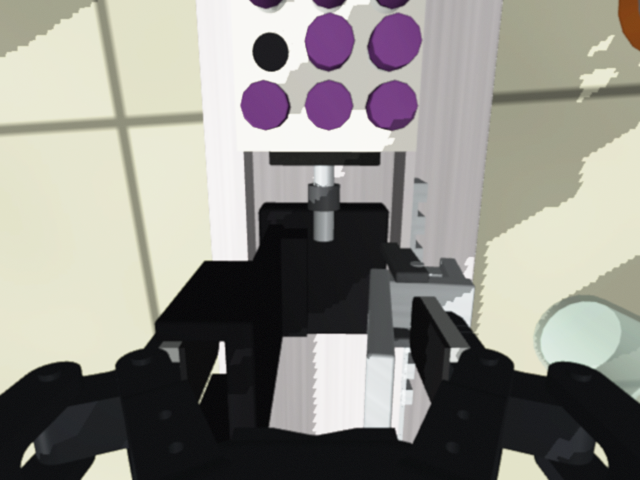

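The lever has come back only partly, with its top edge at x≈392 against 435 when free, so the pawl is on the tooth as intended. I'll let it settle and then push gently by the cheek.

>>> servo_tool:
  moves:
    - [[0,0,0,0],[0,0,0,0]]

```text
clock: 8.7
tool_pos: [496.4, -25.1, 109.4]
tool_rot: [-2.287, -2.153, 0.006]
contact_force: [-2.2, -4.8, 2.6]
opening: 66.5
grasp_force: 2.5
```

>>> servo_tool:
  moves:
    - [[0.1,0.1,0,0],[0,0.1,0,0],[0,0,0,0]]

```text
clock: 9.0
tool_pos: [496.8, -25.1, 109.1]
tool_rot: [-2.286, -2.151, 0.011]
contact_force: [-4.1, -7.6, 4.3]
opening: 66.4
grasp_force: 3.5
```

>>> servo_tool:
  moves:
    - [[0.1,0,0,0],[0,0,0,0],[0.05,0,0,0],[0,0,0,0]]

```text
clock: 9.4
tool_pos: [496.8, -25.1, 109.1]
tool_rot: [-2.288, -2.151, 0.014]
contact_force: [-3.5, -10.3, 3.8]
opening: 66.5
grasp_force: 5.2
```

>>> servo_tool:
  moves:
    - [[0.05,0,0,0],[0,0,0,0],[0.05,0,0,0],[0,0,0,0]]

```text
clock: 9.8
tool_pos: [496.8, -25.0, 109.1]
tool_rot: [-2.288, -2.151, 0.015]
contact_force: [-3.1, -12.2, 3.7]
opening: 66.5
grasp_force: 6.2
```

>>> servo_tool:
  moves:
    - [[0.05,0,0,0],[0,0,0,0],[0.05,0,0,0],[0,0,0,0]]

```text
clock: 10.2
tool_pos: [496.8, -24.9, 109.1]
tool_rot: [-2.289, -2.151, 0.016]
contact_force: [-5.1, -14.6, 3.5]
opening: 66.5
grasp_force: 7.2
```

>>> servo_tool:
  moves:
    - [[0.05,0,0,0],[0,0,0,0]]

```text
clock: 10.4
tool_pos: [496.8, -24.6, 109.1]
tool_rot: [2.289, 2.151, -0.017]
contact_force: [-3.8, -14.8, 4.1]
opening: 66.6
grasp_force: 7.5
```

Sliding has started at about 14.8 N, within the riding range. Continuing in small steps.

>>> servo_tool:
  moves:
    - [[0.05,0,0,0],[0,0,0,0],[0.05,0,0,0],[0,0,0,0]]

```text
clock: 10.8
tool_pos: [496.8, -24.1, 109.1]
tool_rot: [2.289, 2.151, -0.017]
contact_force: [-3.4, -14.9, 4.8]
opening: 66.4
grasp_force: 7.9
```

>>> servo_tool:
  moves:
    - [[0.05,0,0,0],[0,0,0,0],[0.05,0,0,0],[0,0,0,0]]

```text
clock: 11.2
tool_pos: [496.9, -23.1, 109.1]
tool_rot: [2.289, 2.151, -0.017]
contact_force: [-2.7, -15.3, 3.5]
opening: 66.8
grasp_force: 7.9
```

>>> servo_tool:
  moves:
    - [[0.05,0,0,0],[0,0,0,0],[0.05,0,0,0],[0,0,0,0]]

```text
clock: 11.6
tool_pos: [497.1, -20.1, 109.1]
tool_rot: [-2.288, -2.151, 0.014]
contact_force: [-2.9, -12.2, 4.1]
opening: 66.2
grasp_force: 5.7
```

>>> servo_tool:
  moves:
    - [[0.05,0,0,0],[0,0,0,0]]

```text
clock: 11.8
tool_pos: [497.1, -19.7, 109.1]
tool_rot: [-2.288, -2.151, 0.015]
contact_force: [-3.7, -11.4, 3.5]
opening: 66.9
grasp_force: 5.8
```

>>> servo_tool:
  moves:
    - [[0.05,0,0,0],[0,0,0,0]]

```text
clock: 12.0
tool_pos: [497.1, -19.6, 109.1]
tool_rot: [-2.289, -2.151, 0.015]
contact_force: [-4.3, -12.7, 3.9]
opening: 66.5
grasp_force: 6.3
```

```bash
python3 - <<'E'
from h import *
s=manip.sense(); im=eyes.grab_frame("wrist")[:,:,::-1]; cv2.imwrite("pics/w7.png",im)
print(s["clock"],w2b(s["tool_pos"]),s["contact_force"].round(1),s["opening"])
b=cv2.imread("pics/w6.png"); cv2.imwrite("pics/v7.png",np.hstack([b[200:460,230:520],im[200:460,230:520]]))
E
```

```text
12.0 [-3.45523548  0.55655431] [ -4.3 -12.7   3.9] 66.50181841406791
```

View pics/v7.png

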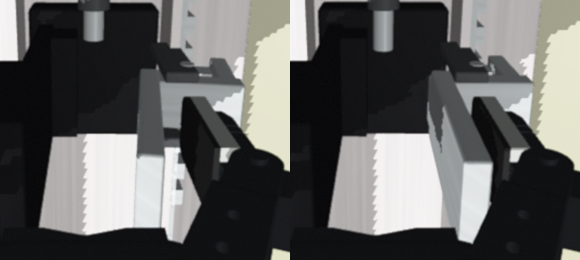

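The right half shows the lever sprung out, so the pawl has dropped at squeeze y ≈ −9. I'll back off the cheek, open and rise.

>>> servo_tool:
  moves:
    - [[-0.3,0,0,0],[-0.3,0,0,0],[-0.2,0,0,0],[0,0,0,0]]

```text
clock: 12.45
tool_pos: [500.4, -22.4, 109.4]
tool_rot: [-2.287, -2.154, -0.001]
contact_force: [0.5, -0.2, 0.0]
opening: 66.7
grasp_force: 0.0
```

>>> servo_tool:
  moves:
    - [[0,0,0,0],[0,0,0,0],[0,0,0,0]]
  claw: 100

```text
clock: 12.75
tool_pos: [500.4, -22.5, 109.3]
tool_rot: [-2.287, -2.154, -0.0]
contact_force: [-0.1, -0.9, -0.9]
opening: 85.5
grasp_force: 0.0
```

>>> servo_tool:
  moves:
    - [[0,0,-2,0],[0,0,-4,0],[0,0,-4,0],[0,0,-4,0],[-2,0,0,0],[-4,0,0,0],[-3,0,0,0],[0,0,0,0],[0,0,0,0]]

```text
clock: 13.65
tool_pos: [494.7, -112.9, 249.2]
tool_rot: [-2.289, -2.152, -0.0]
contact_force: [-0.3, 0.8, -1.0]
opening: 85.1
grasp_force: 0.0
```

```bash
python3 - <<'E'
from h import *
s=manip.sense(); im=eyes.grab_frame("wrist")[:,:,::-1]; cv2.imwrite("pics/w8.png",im); np.save("s8.npy",s,allow_pickle=True)
print(s["clock"],w2b(s["tool_pos"]),s["tool_pos"],s["contact_force"].round(1),s["opening"])
c=cam("wrist",s); b=im.copy(); sy=-9.5
def pt(x,y,z,col): cv2.circle(b,tuple(int(k) for k in proj(c,b2w(x,y,z)).round()),2,col,-1)
for y in(-21,21):
    for x in(-28,-46): pt(x,sy+y,140,(0,0,255))
for y in(-16,16): pt(28,sy+y,140,(0,255,0))
for x in(-25,25): pt(x,50,47,(255,0,0))
for x in(-35,35): pt(x,50,70,(255,0,255)); pt(x,180,70,(255,0,255))
cv2.imwrite("pics/v8.png",np.hstack([im[:340,230:480],b[:340,230:480]]))
E
```

```text
13.65 [ -0.19876561 -92.7083257 ] [ 494.67966682 -112.90752454  249.24291942] [-0.3  0.8 -1. ] 85.07796754253349
```

View pics/v8.png

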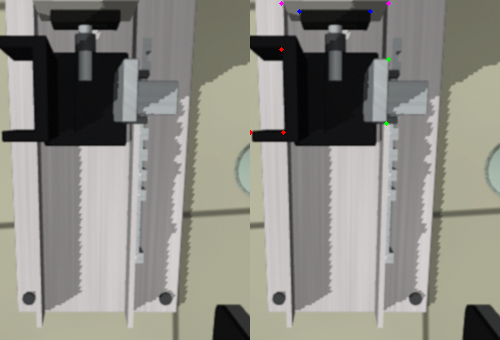

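```bash
python3 -c "
from workcell import manip
print(manip.close_job())"
```

```text
the job is handed in; nothing more can be done
None
```

The rack is clamped fully home, with the pawl down in the notch, the lever sprung right back and the pad pressed in by about 10 mm (robot clock about 14 s); I viewed 12 pictures, two over the allowed 10.

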